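# Shake the locker tag out of the returns box

## Robot

A 6-joint arm with a two-finger parallel gripper is mounted at the origin on a cart in front of the work surface, level with it; the furniture and walls round the work are solid. World frame = base frame: x ahead of the robot, y to its left, z up, the work surface at z = 0. Lengths are in m, angles in rad, forces in N, time in s.
With the tool pointing down it reaches from about 0.325 to 0.775 m from the base axis. Payload 9.3 kg.
Tool frame: the origin (TCP) lies at the very end of the fingers, on their centre line; the grasp point (between the pads) lies 19 mm behind it; z points along the fingers, y is the line along which they close (so a half turn about z gives the same grasp; the last joint's range is limited). The gripper opens to 85 mm and grips with 20 to 120 N. Pads are 22 mm wide; open, the fingers measure 114 mm over their backs; the gripper's body (76 mm by 85 mm) begins 54 mm behind the grasp point. The pads swing forward as they close: fully open they stand 13 mm farther back than shut.
Start: joints at [0.969, 0.259, 0.021, 1.334, 0, 1.418], TCP at [0.239, 0.496, 0.231] pointing down, gripper open.
Joint ranges: [-3.04, 3.04], [-0.91, 1.82], [-1.04, 1.36], [-1.92, 1.95], [-1.52, 1.45], [-3.14, 3.14]. Speed limits (rad/s): [2.22, 2.22, 2.79, 3.14, 3.14, 3.14].

## Interface

Orientations are given as a 3x3 rotation matrix whose columns are the frame's x, y, z axes.
In Python, from bench import status, imaging, ctrl gives the robot as it stands. The module is installed in compiled form; this text tells all that it offers.
- The arm moves only by the tool arm_command, never from a script. Its argument "steps" is a list of rows, each an object of numbers: "x", "y", "z": the shift along the world's x, y, z as a fraction of full scale; "wx", "wy", "wz": the turn, a rotation vector about the world's x, y, z as a fraction of full scale. A call has 1 to 10 rows; each row shifts and turns the commanded pose from where the row before left it; what a row does not reach is not made up. Full scale, the value 1, is 0.03 m for a shift and 4 degrees for a turn. A row lasts 1/12 s, in which the tool goes at most 41.7 mm and 7.16 degrees, less where a joint would pass 70% of its speed; a pose out of reach is approached as far as the arm can. A call with a number of a shift or a turn outside -1 to 1 is refused whole. A call with a gripper value outside its range is refused whole. "grip" is the opening, from 0 (shut) to 1 (fully open), set as the call begins (left out, the last holds). The fingers move at their own pace and stop on an object; the grip force is fixed at half the most. Time passes only in rows, so rows that do not move let the fingers close. It gives the time, the measured TCP pose, the force, the opening and the grip force at its end, in the units of the state.
- status.state(): the state, without advancing time (a new reading comes with each control period).
- imaging.get_image(name): name is "scene" or "side" or "wrist"; returns (picture, depth): 384x512x3 uint8, red, green, blue; 384x512 float32, m along the optical axis (not along the pixel's ray), 0 where there is no reading.
- imaging.get_calibration(name): a dict with "fx", "fy", "cx", "cy" (pixels), "pose" (4x4, takes a point from camera to world coordinates). Camera axes: x right, y down, z forward; pixel columns grow to the right and rows downward; lengths in m; the calibration is good to about 2 mm. The wrist camera is an equidistant fisheye: a pixel r from the principal point sees the ray r / f radians off the axis. A picture is of the moment at which its call begins: read the wrist's pose just before it. get_calibration takes no time and is no camera call; for the wrist camera it gives the pose at the moment of the call.
- ctrl.sign_off(): hands the job in; it is judged then, once.
The state is a dict: "time": time; "joint_pos": joint angles; "dq": joint speeds; "tau": joint torques, N m; "eef_pos": TCP position; "tcp_rot": TCP orientation; "force": force on the tool from outside, world axes, zero at the start; "torque": the same for the moment, N m; "finger_gap": finger opening in m; "finger_force": force on a finger pad.
Only numpy, scipy, OpenCV 4.12 (cv2) and the standard library are available. Lean on these libraries where they do the work, as an engineer would, in place of code of your own. Each camera call takes 0.05 s, during which the arm holds its last target. There are 200 camera calls.

## Task

The orange locker tag is inside the green returns box with the clear lid. Pick the box up, turn it slot end down over the wooden tray and shake it until the tag comes out of the slot straight into the tray, never onto the desk and without handling the tag. Then set the empty box back down on its feet on the desk beside the tray; leave the mug, the stapler and the sticky notes where they are.

Things in the scene. Friction and masses are not known exactly. Their poses are not given: they have to be found in the camera images.
- box_center (a point): Centre of the green box, 140 mm long (x), 64 wide (y), 54 high with four 4 mm feet; 0.2 to 0.4 kg. This point is 29 mm above the feet's undersides. It starts on its feet on the desk, z up, slot end (own -x) turned roughly to the robot. Walls 4 mm: inside 132 x 56 x 42 mm; clear lid, fixed. Smooth: grip firmly across the width. z = 0 is the top of the desk mat; bare desk is 2.4 mm lower.
- box_slot (a point): Outer mouth centre of the box's only opening, a slot 34 mm wide (y), 18 high (z), in its -x end: 70 mm toward -x, 10 toward +y, 12 below the box centre; axes as the box. Its lower edge is level with the inside floor: a tag sliding lengthwise on the floor goes out, but only once it lies on the slot's side.
- tag_center (a point): Centre of the orange tag, 62 mm long (x), 26 wide (y), 8 thick (z), corners rounded 8 mm, 30 g, slippery. It starts in the box, flat on the floor, lengthwise, away from the slot's side. Tipped, it slides down and catches on the end wall beside the slot; brisk shaking along the box's y (30 mm each way, over twice a second), slot end 45 to 80 degrees below level, brings it over and out.
- tray: Fixed dark wooden valet tray, open at the top: 180 mm (x) by 220 mm (y) outside, 45 mm high, walls and floor 7 mm, grey lining. Origin at the centre of its underside on the desk, z up.
- mug: Black and white mug, 97 mm high, bystander; origin at the centre of its underside.
- stapler: Red and black stapler, 138 x 40 x 48 mm, bystander; origin at the centre of its underside.
- sticky_block: Block of pink and yellow sticky notes, 77 x 77 x 20 mm, bystander: the one on the mat near the tray and box, not the one by the monitor post; origin at the centre of its underside.
There are look-alikes about, which are no part of the job. What is shaped like the part that bears box_center but turquoise is not meant.

How it is judged:
By the outcome, as a careful person would: the job done as asked, in the order asked, and still so for the second after the job is handed in, with the robot touching nothing.
It also fails if it takes over 54 s, if anything falls off the work surface, if the arm or the gripper's body presses on something with over 40 N, if the wrist force passes 120 N, or if a joint passes its speed limit or range.

## Working session

There is one attempt and no reset: what is moved stays moved. The work goes in short steps, Python scripts to look and compute and a tool call to move; the robot and the scene stay as the last step left them, time stands still between calls to the robot, and variables do not carry over. Pictures are saved under pics/ and viewed, at most 10 in all, crops included, and the job is handed in when it is done.

Besides the shell and the picture viewer there is one more tool, called after "Call:" by a JSON object that holds its "api" and its "payload". arm_command: Moves the arm, as the interface text tells. Its arguments: {"type":"object","properties":{"steps":{"type":"array","items":{"type":"object","properties":{"x":{"type":"number"},"y":{"type":"number"},"z":{"type":"number"},"wx":{"type":"number"},"wy":{"type":"number"},"wz":{"type":"number"}}}},"grip":{"type":"number"}},"required":["steps"]}

```bash
mkdir -p pics
cat > h.py <<'E'
import numpy as np, cv2
from bench import status, imaging, ctrl
def grab(n):
    c=imaging.get_calibration(n); p,d=imaging.get_image(n); return p,d,c
def save(n,p): cv2.imwrite('pics/'+n,cv2.cvtColor(p,cv2.COLOR_RGB2BGR))
def pts(d,c):
    v,u=np.mgrid[0:384,0:512]; P=np.stack([(u-c['cx'])/c['fx']*d,(v-c['cy'])/c['fy']*d,d],-1)
    return P@c['pose'][:3,:3].T+c['pose'][:3,3]
E
python3 - <<'E'
from h import *
p,d,c=grab('scene');q,e,f=grab('side')
np.savez('s0.npz',p=p,d=d,q=q,e=e,P=pts(d,c),Q=pts(e,f))
save('a.png',cv2.resize(np.vstack([p,q]),(400,600)) if 0 else cv2.resize(p,(800,600)));save('b.png',cv2.resize(q,(800,600)))
print(c,f,status.state()['time'])
E
```

```text
{'fx': 473.3560604314088, 'fy': 473.3560604314088, 'cx': 254.25505673175604, 'cy': 188.07513747398846, 'pose': array([[ 0.64397123, -0.51363923,  0.56698836, -0.28131778],
       [-0.76497106, -0.42167838,  0.48683326, -0.76906748],
       [-0.01096993, -0.7472363 , -0.66446789,  1.04743437],
       [ 0.        ,  0.        ,  0.        ,  1.        ]])} {'fx': 409.1526619681947, 'fy': 409.1526619681947, 'cx': 259.3681072858858, 'cy': 191.15852244130315, 'pose': array([[ 0.98900462, -0.07578406,  0.12699073,  0.37866012],
       [-0.14722884, -0.42379095,  0.8937141 , -1.38361482],
       [-0.01391176, -0.90258407, -0.43028881,  0.69094234],
       [ 0.        ,  0.        ,  0.        ,  1.        ]])} 0.1
```

View pics/a.png

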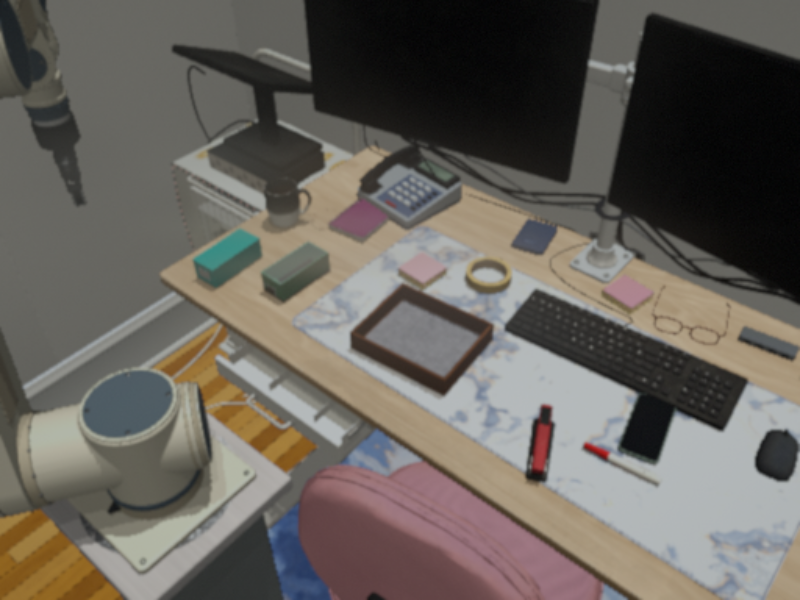

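View pics/b.png

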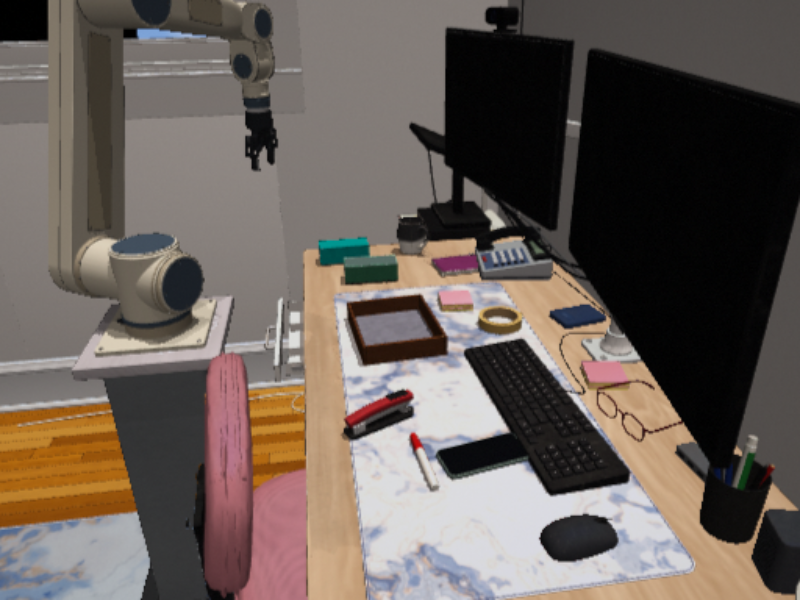

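The scene view (800×600 scale) shows two look-alike boxes: the turquoise one at (228,258) and a dull green one at (296,270). In the side view they are at (343,250) and (370,269). The green one is the one meant, since the turquoise is excluded by name. The tray is at (422,337), the mug at (285,203), the near sticky block at (422,268) and the stapler at (540,445).

Run:
```python
from h import *
z=np.load('s0.npz')
p,P,q,Q,d,e=[z[k] for k in('p','P','q','Q','d','e')]
a=cv2.resize(p[135:205,95:225],(800,430),interpolation=cv2.INTER_CUBIC)
save('c.png',a)
def rect(X,n):
    r=cv2.minAreaRect((X[:,:2]*1000).astype(np.float32)); print(n,len(X),np.round(r,1).tolist() if 0 else r,'z',np.percentile(X[:,2],[2,50,98]).round(4))
    print(cv2.boxPoints(r).round(0).tolist())
def sel(P,d,r0,r1,c0,c1,z0,z1):
    X=P[r0:r1,c0:c1];m=(d[r0:r1,c0:c1]>0)&(X[...,2]>z0)&(X[...,2]<z1);return X[m]
rect(sel(P,d,150,195,165,213,.045,.075),'green top scene')
rect(sel(Q,e,163,182,216,258,.045,.075),'green top side')
rect(sel(P,d,180,250,222,318,.036,.055),'tray scene')
rect(sel(Q,e,185,235,215,290,.036,.055),'tray side')
rect(sel(P,d,115,146,168,200,.08,.12),'mug')
rect(sel(P,d,160,184,254,288,.012,.03),'sticky')
rect(sel(P,d,145,182,122,168,.045,.075),'turq')
for n,X in(('desk',P[200:206,150:160]),):print(n,X[...,2].mean())
```

```text
green top scene 547 ((508.959716796875, 243.4891357421875), (163.1398162841797, 144.37159729003906), 89.51568603515625) z [0.0455 0.0495 0.0542]
[[436.0, 163.0], [580.0, 161.0], [582.0, 324.0], [437.0, 326.0]]
green top side 234 ((509.45770263671875, 195.42701721191406), (75.01078796386719, 139.73318481445312), 88.27278900146484) z [0.0458 0.0504 0.0531]
[[438.0, 160.0], [578.0, 156.0], [580.0, 231.0], [441.0, 235.0]]
tray scene 664 ((528.4554443359375, -134.6558380126953), (186.2765655517578, 222.7140350341797), 5.119876384735107) z [0.0363 0.0417 0.0471]
[[426.0, -32.0], [446.0, -254.0], [631.0, -237.0], [611.0, -15.0]]
tray side 426 ((529.9697265625, -134.8265380859375), (180.7869110107422, 227.40821838378906), 4.929255962371826) z [0.0363 0.0421 0.046 ]
[[430.0, -29.0], [450.0, -256.0], [630.0, -240.0], [610.0, -14.0]]
mug 144 ((647.8230590820312, 380.0338439941406), (80.09500122070312, 88.10150146484375), 0.6213445663452148) z [0.0805 0.0865 0.0947]
[[607.0, 424.0], [608.0, 336.0], [688.0, 336.0], [687.0, 425.0]]
sticky 354 ((697.2944946289062, -1.6165046691894531), (83.4179916381836, 81.09952545166016), 86.90109252929688) z [0.0129 0.0179 0.0232]
[[655.0, -41.0], [736.0, -45.0], [740.0, 38.0], [659.0, 42.0]]
turq 519 ((449.5321044921875, 304.3094482421875), (143.6842498779297, 154.0798797607422), 4.257882118225098) z [0.0453 0.0497 0.0545]
[[372.0, 376.0], [384.0, 222.0], [527.0, 233.0], [515.0, 386.0]]
desk -0.004221616744354865
```

View pics/c.png

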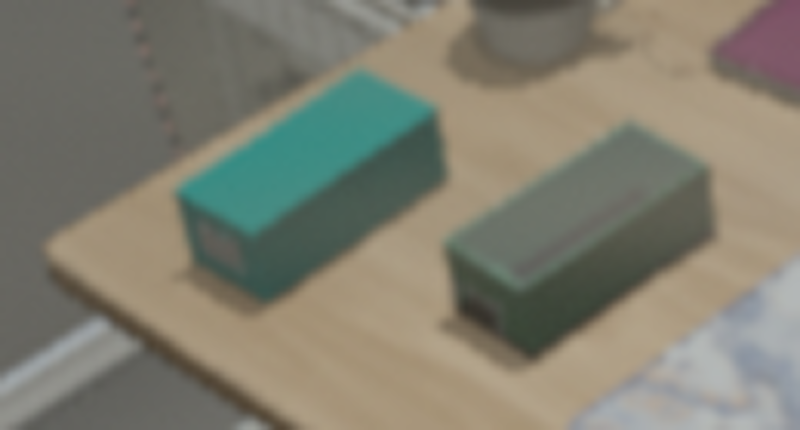

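The crop confirms it: the left box (at 310,180 in the crop) is turquoise. The right one (at 580,240) is green with a clear lid, and its slot shows at (480,308). Next I'll refine its pose.

Run:
```python
from h import *
from scipy import ndimage as ni
z=np.load('s0.npz')
p,P,q,Q,d,e=[z[k] for k in('p','P','q','Q','d','e')]
# box outline by colour mask (saturation/hue), then rays onto top plane z=.0516
def topcast(img,n,r0,r1,c0,c1,h0,h1):
    c=imaging.get_calibration(n)
    X=(P if n=='scene' else Q)[r0:r1,c0:c1]
    m=(X[...,2]>.042)&(X[...,2]<.07)
    hs=cv2.cvtColor(img,cv2.COLOR_RGB2HSV)[r0:r1,c0:c1]; 
    m&=(hs[...,0]>h0)&(hs[...,0]<h1)
    l,k=ni.label(m); m=l==1+np.argmax(ni.sum(m,l,range(1,k+1)))
    v,u=np.nonzero(m);v=v+r0;u=u+c0
    R=np.stack([(u-c['cx'])/c['fx'],(v-c['cy'])/c['fy'],u*0+1],-1)@c['pose'][:3,:3].T;o=c['pose'][:3,3]
    W=o+R*((.0516-o[2])/R[:,2])[:,None]
    r=cv2.minAreaRect((W[:,:2]*1000).astype(np.float32));print(n,len(v),r,cv2.boxPoints(r).round().tolist(),np.median(hs[m[:,:]],0))
topcast(p,'scene',150,195,165,213,35,110)
topcast(q,'side',160,184,216,258,35,110)
topcast(p,'scene',140,184,120,170,35,110)
topcast(q,'side',150,172,200,238,80,110)
# mat edge: along lines x=const at z=0 in side+scene images
for n,img in(('scene',p),('side',q)):
  c=imaging.get_calibration(n)
  for x in(.45,.5,.55,.6):
    ys=np.arange(.16,.0,-.01);W=np.stack([ys*0+x,ys,ys*0],-1)
    C=(W-c['pose'][:3,3])@c['pose'][:3,:3];u=(C[:,0]/C[:,2]*c['fx']+c['cx']).astype(int);v=(C[:,1]/C[:,2]*c['fy']+c['cy']).astype(int)
    a=img[v,u].astype(int);print(n,x,(a[:,0]-a[:,2]).tolist())
print(status.state()['tcp_rot'].round(3) if hasattr(status.state()['tcp_rot'],'round') else status.state()['tcp_rot'])
```

```text
scene 517 ((504.15728759765625, 192.24075317382812), (145.0826873779297, 72.48018646240234), 0.17446498572826385) [[432.0, 228.0], [432.0, 156.0], [577.0, 156.0], [577.0, 229.0]] [ 49.  22. 115.]
side 258 ((508.665771484375, 183.99807739257812), (87.31016540527344, 138.992919921875), 88.65261840820312) [[438.0, 142.0], [577.0, 139.0], [579.0, 226.0], [440.0, 229.0]] [ 79.  49. 109.]
scene 552 ((442.23455810546875, 340.26239013671875), (145.4078826904297, 75.15927124023438), 2.773174285888672) [[368.0, 374.0], [371.0, 299.0], [517.0, 306.0], [513.0, 381.0]] [ 86. 134. 140.]
side 211 ((446.47613525390625, 334.8924255371094), (89.73310852050781, 137.8008575439453), 88.8668212890625) [[377.0, 291.0], [514.0, 289.0], [516.0, 378.0], [378.0, 381.0]] [ 89. 255. 139.]
scene 0.45 [38, 40, 41, 42, 40, -3, 9, 11, 3, -1, -4, -9, -13, -5, 1, -5]
scene 0.5 [34, 42, 41, 41, 28, -5, -2, -3, -2, -7, -8, 0, -13, -17, -19, -7]
scene 0.55 [36, 42, 42, 44, 38, -8, -9, -5, -6, -8, -7, -2, -4, 1, -3, -3]
scene 0.6 [40, 39, 40, 41, 33, -4, -4, -4, -5, -4, -5, -5, -5, -4, -4, 5]
side 0.45 [49, 69, 69, 70, 56, 21, 8, -1, 4, -2, 0, 33, 32, 31, 30, 28]
side 0.5 [48, 70, 70, 70, 55, 19, 3, 4, 4, 1, 5, 54, 29, 28, 30, 30]
side 0.55 [22, 67, 73, 74, 59, 4, -25, -16, -10, -2, 31, 29, 33, 30, 28, 29]
side 0.6 [72, 74, 73, 72, 61, 21, 9, 8, 8, 15, 64, 29, 27, 28, 31, 30]
[[-0.901  0.434 -0.001]
 [ 0.434  0.901 -0.001]
 [ 0.    -0.001 -1.   ]]
```

Call:
{"api": "arm_command", "payload": {"steps": [{"x":0.9,"y":-1,"wz":0.6},{"x":0.9,"y":-1,"wz":0.6},{"x":0.9,"y":-1,"wz":0.6},{"x":0.9,"y":-1,"wz":0.6},{"x":0.9,"y":-1,"wz":0.6},{"x":0.9,"y":-1,"wz":0.6},{"x":0.9,"y":-1,"wz":0.6},{"x":0.9,"y":-1,"wz":0.6},{"x":0.9,"y":-1,"wz":0.6},{"x":0.9,"y":-1,"wz":0.6}], "grip": 1}}

```text
$.steps[0]: bad value
```

Call:
{"api": "arm_command", "payload": {"steps": [{"z":-0.5},{"z":-0.5},{"z":0},{"z":0}]}}

```text
$.steps[0]: bad value
```

```bash
cat >> h.py <<'E'
def castw(u,v,c,z):
    x=np.asarray(u)-c['cx'];y=np.asarray(v)-c['cy'];r=np.hypot(x,y)+1e-9;t=r/c['fx']
    R=np.stack([np.sin(t)*x/r,np.sin(t)*y/r,np.cos(t)],-1)@c['pose'][:3,:3].T;o=c['pose'][:3,3]
    return o+R*((z-o[2])/R[...,2])[...,None]
E
python3 - <<'E'
from h import *
s=status.state();print(s['time'],s['eef_pos'],s['tcp_rot'],s['joint_pos'],s['force'])
p,d,c=grab('wrist');np.savez('w0.npz',p=p,d=d,pose=c['pose'],k=[c[k] for k in('fx','fy','cx','cy')])
save('d.png',cv2.resize(p,(800,600)))
print(c)
E
```

```text
0.1 [0.23851259 0.49533584 0.23072371] [[-9.00957729e-01  4.33906378e-01 -6.52206281e-04]
 [ 4.33906838e-01  9.00957211e-01 -9.79892044e-04]
 [ 1.62428544e-04 -1.16583808e-03 -9.99999307e-01]] [ 9.69397119e-01  2.59155963e-01  2.08579873e-02  1.33367533e+00
 -1.66464528e-05  1.41822163e+00] [-0.43794882  0.47043306 -0.50936088]
{'fx': 297.3186396354542, 'fy': 297.3186396354542, 'cx': 251.10935835966143, 'cy': 189.65827903770196, 'pose': array([[ 0.43453931,  0.86009934,  0.26721662,  0.17065739],
       [ 0.90065192, -0.41454153, -0.13031288,  0.52773089],
       [-0.00130964,  0.29729523, -0.95478471,  0.37314135],
       [ 0.        ,  0.        ,  0.        ,  1.        ]])}
```

View pics/d.png

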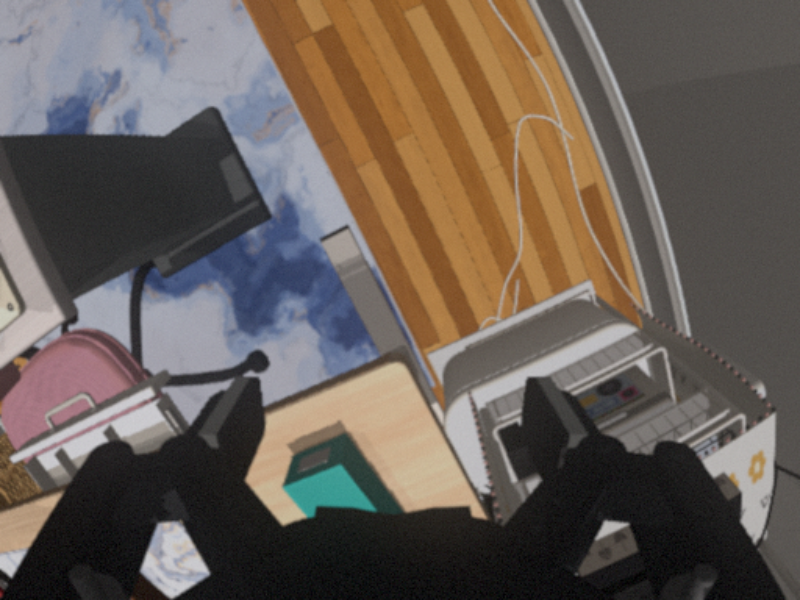

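The move was refused, so the arm is still at its start. The wrist view shows the fingers and the turquoise box at (335,475). I'll resend with every field filled in.

Call:
{"api": "arm_command", "payload": {"steps": [{"x":0.9,"y":-1.0,"z":0.0,"wx":0.0,"wy":0.0,"wz":0.6},{"x":0.9,"y":-1.0,"z":0.0,"wx":0.0,"wy":0.0,"wz":0.6},{"x":0.9,"y":-1.0,"z":0.0,"wx":0.0,"wy":0.0,"wz":0.6},{"x":0.9,"y":-1.0,"z":0.0,"wx":0.0,"wy":0.0,"wz":0.6},{"x":0.9,"y":-1.0,"z":0.0,"wx":0.0,"wy":0.0,"wz":0.6},{"x":0.9,"y":-1.0,"z":0.0,"wx":0.0,"wy":0.0,"wz":0.6},{"x":0.9,"y":-1.0,"z":0.0,"wx":0.0,"wy":0.0,"wz":0.6},{"x":0.9,"y":-1.0,"z":0.0,"wx":0.0,"wy":0.0,"wz":0.6},{"x":0.9,"y":-1.0,"z":0.0,"wx":0.0,"wy":0.0,"wz":0.6},{"x":0.9,"y":-1.0,"z":0.0,"wx":0.0,"wy":0.0,"wz":0.6}], "grip": 1.0}}

```text
time: 0.98
eef_pos: [0.5096, 0.1937, 0.2312]
tcp_rot: [[-1.0, 0.028, -0.0], [0.028, 1.0, 0.0], [0.0, 0.0, -1.0]]
force: [1.0, 0.8, -0.5]
finger_gap: 0.0852
finger_force: 0.0
```

Run:
```python
from h import *
p,d,c=grab('wrist');np.savez('w0.npz',p=p,d=d,pose=c['pose'],k=[c[k] for k in('fx','fy','cx','cy')])
save('e.png',cv2.resize(p,(800,600)))
```

```text
(no output)
```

View pics/e.png

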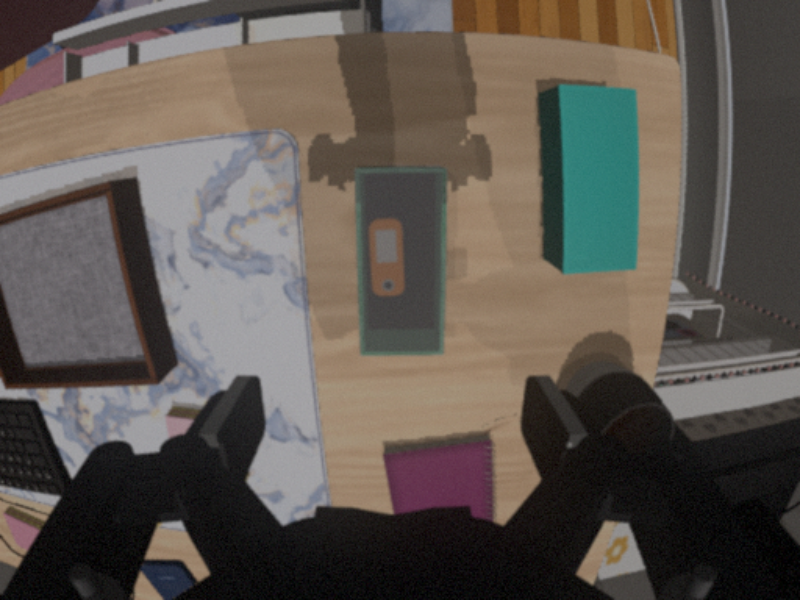

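The lid lies between (356,169), (446,168), (444,354) and (361,354). The orange tag is inside at (387,258), on the -y side. I'll cast the corners onto the lid plane.

Run:
```python
from h import *
w=np.load('w0.npz');c=dict(zip(('fx','fy','cx','cy'),w['k']),pose=w['pose'])
q=np.array([[356,169],[446,168],[444,354],[361,354]])*.64
W=castw(q[:,0],q[:,1],c,.0516);print((W*1000).round(1).tolist(),(W.mean(0)*1000).round(1))
print(np.degrees(np.arctan2(*(W[2]+W[3]-W[0]-W[1])[[1,0]])))
m=cv2.inRange(cv2.cvtColor(w['p'],cv2.COLOR_RGB2HSV),(70,120,60),(100,255,255))
r=cv2.boundingRect(m);u=np.array([r[0],r[0]+r[2]]);print(r,castw(u,[150,150],c,.05))
print(status.state()['time'])
```

```text
[[442.2, 169.9, 51.6], [443.0, 231.7, 51.6], [581.5, 230.2, 51.6], [579.6, 167.0, 51.6]] [511.6 199.7  51.6]
-0.8962854994831606
(357, 54, 51, 121) [[0.49066429 0.31507013 0.05      ]
 [0.48998635 0.38362076 0.05      ]]
1.0333
```

Call:
{"api": "arm_command", "payload": {"steps": [{"x":0.05,"y":0.15,"z":-1.0,"wx":0.0,"wy":0.0,"wz":0.15},{"x":0.0,"y":0.0,"z":-1.0,"wx":0.0,"wy":0.0,"wz":0.0},{"x":0.0,"y":0.0,"z":-1.0,"wx":0.0,"wy":0.0,"wz":0.0},{"x":0.0,"y":0.0,"z":-1.0,"wx":0.0,"wy":0.0,"wz":0.0},{"x":0.0,"y":0.0,"z":-1.0,"wx":0.0,"wy":0.0,"wz":0.0},{"x":0.0,"y":0.0,"z":-0.9,"wx":0.0,"wy":0.0,"wz":0.0},{"x":0.0,"y":0.0,"z":-0.8,"wx":0.0,"wy":0.0,"wz":0.0},{"x":0.0,"y":0.0,"z":-0.5,"wx":0.0,"wy":0.0,"wz":0.0},{"x":0.0,"y":0.0,"z":-0.2,"wx":0.0,"wy":0.0,"wz":0.0},{"x":0.0,"y":0.0,"z":0.0,"wx":0.0,"wy":0.0,"wz":0.0}], "grip": 1.0}}

```text
time: 1.87
eef_pos: [0.5092, 0.1999, 0.0079]
tcp_rot: [[-1.0, 0.02, -0.003], [0.02, 1.0, -0.001], [0.003, -0.001, -1.0]]
force: [0.5, 0.5, 0.1]
finger_gap: 0.0858
finger_force: 0.0
```

Call:
{"api": "arm_command", "payload": {"steps": [{"x":0.0,"y":0.0,"z":0.0,"wx":0.0,"wy":0.0,"wz":0.0},{"x":0.0,"y":0.0,"z":0.0,"wx":0.0,"wy":0.0,"wz":0.0},{"x":0.0,"y":0.0,"z":0.0,"wx":0.0,"wy":0.0,"wz":0.0},{"x":0.0,"y":0.0,"z":0.0,"wx":0.0,"wy":0.0,"wz":0.0},{"x":0.0,"y":0.0,"z":0.0,"wx":0.0,"wy":0.0,"wz":0.0},{"x":0.0,"y":0.0,"z":0.0,"wx":0.0,"wy":0.0,"wz":0.0},{"x":0.0,"y":0.0,"z":0.0,"wx":0.0,"wy":0.0,"wz":0.0},{"x":0.0,"y":0.0,"z":0.0,"wx":0.0,"wy":0.0,"wz":0.0}], "grip": 0.0}}

```text
time: 2.53
eef_pos: [0.511, 0.2003, 0.0106]
tcp_rot: [[-1.0, 0.019, 0.002], [0.019, 1.0, 0.001], [-0.002, 0.001, -1.0]]
force: [-0.3, -0.6, 7.1]
finger_gap: 0.0637
finger_force: 66.5
```

Call:
{"api": "arm_command", "payload": {"steps": [{"x":0.0,"y":0.0,"z":0.2,"wx":0.0,"wy":0.0,"wz":0.0},{"x":0.0,"y":0.0,"z":0.5,"wx":0.0,"wy":0.0,"wz":0.0},{"x":0.0,"y":0.0,"z":0.8,"wx":0.0,"wy":1.0,"wz":0.0},{"x":0.0,"y":0.0,"z":1.0,"wx":0.0,"wy":1.0,"wz":0.0},{"x":0.0,"y":0.0,"z":1.0,"wx":0.0,"wy":0.5,"wz":0.0},{"x":0.0,"y":-0.2,"z":1.0,"wx":0.0,"wy":0.0,"wz":0.0},{"x":0.0,"y":-0.4,"z":1.0,"wx":0.0,"wy":0.0,"wz":0.0},{"x":0.1,"y":-0.6,"z":0.6,"wx":0.0,"wy":0.0,"wz":0.0},{"x":0.2,"y":-0.8,"z":0.2,"wx":0.0,"wy":0.0,"wz":0.0},{"x":0.2,"y":-0.9,"z":0.0,"wx":0.0,"wy":0.0,"wz":0.0}]}}

```text
time: 3.37
eef_pos: [0.5256, 0.1128, 0.2008]
tcp_rot: [[-0.985, 0.018, -0.17], [0.018, 1.0, 0.0], [0.17, -0.003, -0.985]]
force: [0.1, 0.7, -2.6]
finger_gap: 0.063
finger_force: 66.6
```

Call:
{"api": "arm_command", "payload": {"steps": [{"x":0.2,"y":-0.9,"z":0.0,"wx":0.0,"wy":0.0,"wz":0.0},{"x":0.2,"y":-0.9,"z":0.0,"wx":0.0,"wy":0.0,"wz":0.0},{"x":0.2,"y":-0.9,"z":0.0,"wx":0.0,"wy":0.0,"wz":0.0},{"x":0.2,"y":-0.9,"z":0.0,"wx":0.0,"wy":0.0,"wz":0.0},{"x":0.2,"y":-0.9,"z":0.0,"wx":0.0,"wy":0.0,"wz":0.0},{"x":0.2,"y":-0.9,"z":0.0,"wx":0.0,"wy":0.0,"wz":0.0},{"x":0.2,"y":-0.9,"z":0.0,"wx":0.0,"wy":0.0,"wz":0.0},{"x":0.2,"y":-0.9,"z":0.0,"wx":0.0,"wy":0.0,"wz":0.0},{"x":0.2,"y":-0.7,"z":0.0,"wx":0.0,"wy":0.0,"wz":0.0},{"x":0.1,"y":-0.4,"z":0.0,"wx":0.0,"wy":0.0,"wz":0.0}]}}

```text
time: 4.2
eef_pos: [0.5823, -0.1383, 0.1982]
tcp_rot: [[-0.985, 0.021, -0.174], [0.021, 1.0, -0.0], [0.174, -0.004, -0.985]]
force: [-0.2, 0.5, -2.8]
finger_gap: 0.0633
finger_force: 66.6
```

Call:
{"api": "arm_command", "payload": {"steps": [{"x":0.0,"y":-0.1,"z":0.0,"wx":0.0,"wy":-0.5,"wz":0.0},{"x":0.0,"y":-0.1,"z":0.0,"wx":0.0,"wy":-0.8,"wz":0.0},{"x":0.0,"y":0.0,"z":0.0,"wx":0.0,"wy":-1.0,"wz":0.0},{"x":0.0,"y":0.0,"z":0.0,"wx":0.0,"wy":-1.0,"wz":0.0},{"x":0.0,"y":0.0,"z":0.0,"wx":0.0,"wy":-1.0,"wz":0.0},{"x":0.0,"y":0.0,"z":0.0,"wx":0.0,"wy":-1.0,"wz":0.0},{"x":0.0,"y":0.0,"z":0.0,"wx":0.0,"wy":-1.0,"wz":0.0},{"x":0.0,"y":0.0,"z":0.0,"wx":0.0,"wy":-1.0,"wz":0.0},{"x":0.0,"y":0.0,"z":-0.2,"wx":0.0,"wy":-1.0,"wz":0.0},{"x":0.0,"y":0.0,"z":-0.2,"wx":0.0,"wy":-1.0,"wz":0.0}]}}

```text
time: 5.03
eef_pos: [0.5817, -0.1412, 0.1871]
tcp_rot: [[-0.887, 0.016, 0.461], [0.019, 1.0, 0.0], [-0.461, 0.009, -0.888]]
force: [-0.1, -0.4, -2.8]
finger_gap: 0.0633
finger_force: 66.8
```

Call:
{"api": "arm_command", "payload": {"steps": [{"x":0.0,"y":0.0,"z":-0.2,"wx":0.0,"wy":-1.0,"wz":0.0},{"x":0.0,"y":0.0,"z":-0.2,"wx":0.0,"wy":-1.0,"wz":0.0},{"x":0.0,"y":0.0,"z":-0.2,"wx":0.0,"wy":-1.0,"wz":0.0},{"x":0.0,"y":0.0,"z":-0.2,"wx":0.0,"wy":-1.0,"wz":0.0},{"x":0.0,"y":0.0,"z":-0.2,"wx":0.0,"wy":-1.0,"wz":0.0},{"x":0.0,"y":0.0,"z":-0.2,"wx":0.0,"wy":-1.0,"wz":0.0},{"x":0.0,"y":0.0,"z":-0.2,"wx":0.0,"wy":-1.0,"wz":0.0},{"x":0.0,"y":0.0,"z":-0.2,"wx":0.0,"wy":-1.0,"wz":0.0},{"x":0.0,"y":0.0,"z":0.0,"wx":0.0,"wy":0.0,"wz":0.0},{"x":0.0,"y":0.0,"z":0.0,"wx":0.0,"wy":0.0,"wz":0.0}]}}

```text
time: 5.87
eef_pos: [0.5811, -0.1414, 0.1364]
tcp_rot: [[-0.52, 0.011, 0.854], [0.022, 1.0, 0.001], [-0.854, 0.02, -0.52]]
force: [-1.4, 0.8, -3.6]
finger_gap: 0.063
finger_force: 66.9
```

Run:
```python
from h import *
s=status.state();print(np.round(s['joint_pos'],2))
p,d,c=grab('scene');q,e,f=grab('side')
save('f.png',np.hstack([cv2.resize(p[150:270,190:350],(400,300)),cv2.resize(q[150:255,200:340],(400,300))]))
```

```text
[-0.64  0.14 -1.02 -0.52  0.54 -0.35]
```

View pics/f.png

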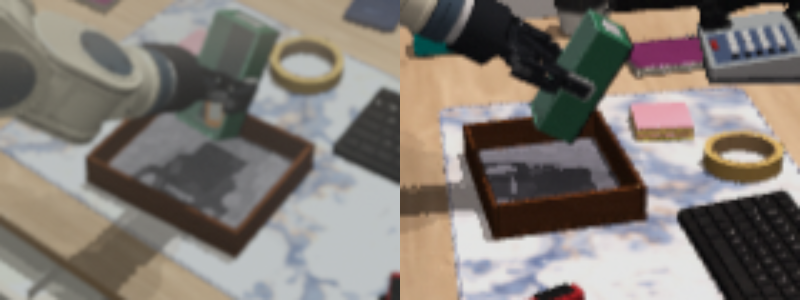

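Left (scene) panel: the box is tipped over the tray, with the orange tag at the slot end (212,110). Right (side) panel: the box end at (565,130) is above the tray. Joint 3 is near its limit, so I'll first go out a bit in x.

Call:
{"api": "arm_command", "payload": {"steps": [{"x":0.5,"y":0.0,"z":0.0,"wx":0.0,"wy":0.0,"wz":0.0},{"x":0.4,"y":-0.2,"z":-0.1,"wx":0.0,"wy":0.0,"wz":0.0},{"x":0.0,"y":0.0,"z":-0.1,"wx":0.0,"wy":0.0,"wz":0.0},{"x":0.0,"y":0.0,"z":0.0,"wx":0.0,"wy":0.0,"wz":0.0}]}}

```text
time: 6.3
eef_pos: [0.6099, -0.148, 0.1329]
tcp_rot: [[-0.515, 0.009, 0.857], [0.019, 1.0, 0.0], [-0.857, 0.016, -0.516]]
force: [-1.1, 0.5, -2.8]
finger_gap: 0.0633
finger_force: 66.9
```

Run:
```python
from h import *
s=status.state();print(np.round(s['joint_pos'],2))
```

```text
[-0.61  0.2  -0.98 -0.54  0.51 -0.33]
```

Call:
{"api": "arm_command", "payload": {"steps": [{"x":0.0,"y":-1.0,"z":0.0,"wx":0.0,"wy":0.0,"wz":0.0},{"x":0.0,"y":1.0,"z":0.0,"wx":0.0,"wy":0.0,"wz":0.0},{"x":0.0,"y":1.0,"z":0.0,"wx":0.0,"wy":0.0,"wz":0.0},{"x":0.0,"y":-1.0,"z":0.0,"wx":0.0,"wy":0.0,"wz":0.0},{"x":0.0,"y":-1.0,"z":0.0,"wx":0.0,"wy":0.0,"wz":0.0},{"x":0.0,"y":1.0,"z":0.0,"wx":0.0,"wy":0.0,"wz":0.0},{"x":0.0,"y":1.0,"z":0.0,"wx":0.0,"wy":0.0,"wz":0.0},{"x":0.0,"y":-1.0,"z":0.0,"wx":0.0,"wy":0.0,"wz":0.0},{"x":0.0,"y":-1.0,"z":0.0,"wx":0.0,"wy":0.0,"wz":0.0},{"x":0.0,"y":1.0,"z":0.0,"wx":0.0,"wy":0.0,"wz":0.0}]}}

```text
time: 7.13
eef_pos: [0.6109, -0.159, 0.1352]
tcp_rot: [[-0.512, 0.022, 0.859], [0.021, 1.0, -0.013], [-0.859, 0.011, -0.512]]
force: [2.6, -0.7, -2.0]
finger_gap: 0.0633
finger_force: 68.4
```

```bash
cat >> h.py <<'E'
def orange(n):
    p,d,c=grab(n);h=cv2.cvtColor(p,cv2.COLOR_RGB2HSV);m=cv2.inRange(h,(5,90,90),(18,255,255))
    if n=='scene': m[:,:190]=0;m[:150]=0;m[270:]=0;m[:,350:]=0
    else: m[:,200:340]=m[:,200:340];m[:,:200]=0;m[:,340:]=0;m[:140]=0;m[260:]=0
    k,l,s,ce=cv2.connectedComponentsWithStats(m)
    P=pts(d,c)
    for i in range(1,k):
        if s[i,4]>5: print(n,s[i].tolist(),np.median(P[l==i],0).round(3))
    return p
E
python3 - <<'E'
from h import *
p=orange('scene');q=orange('side')
s=status.state();print(np.round(s['joint_pos'],2),s['finger_gap'])
save('g.png',np.hstack([cv2.resize(p[150:270,190:350],(400,300)),cv2.resize(q[150:255,200:340],(400,300))]))
E
```

```text
scene [282, 208, 33, 35, 56] [ 0.547 -0.24   0.044]
scene [267, 211, 20, 14, 128] [ 0.535 -0.146  0.013]
side [276, 153, 24, 11, 106] [ 0.773  0.415 -0.005]
side [318, 152, 6, 3, 10] [0.899 0.272 0.059]
side [249, 156, 7, 4, 19] [ 0.608  0.442 -0.005]
side [200, 160, 21, 58, 673] [ 0.374  0.108 -0.004]
side [227, 170, 23, 14, 136] [ 0.495  0.208 -0.004]
side [296, 175, 6, 5, 18] [ 0.768  0.172 -0.004]
side [284, 176, 3, 5, 9] [ 0.71   0.164 -0.004]
side [288, 176, 7, 5, 15] [ 0.734  0.178 -0.003]
side [251, 180, 5, 4, 10] [ 0.57   0.143 -0.004]
side [333, 181, 7, 12, 34] [ 0.895  0.051 -0.004]
side [281, 190, 22, 9, 52] [ 0.686 -0.036  0.01 ]
side [309, 196, 15, 10, 61] [ 0.773 -0.084  0.015]
side [328, 200, 4, 6, 9] [ 0.815 -0.116  0.022]
side [312, 205, 22, 9, 68] [ 0.769 -0.166  0.011]
side [281, 208, 4, 6, 6] [ 0.623 -0.2    0.044]
side [252, 210, 10, 10, 53] [ 0.537 -0.158  0.014]
side [200, 221, 20, 39, 397] [ 0.379 -0.259 -0.003]
[-0.61  0.19 -0.98 -0.54  0.51 -0.33] 0.06349783633502044
```

View pics/g.png

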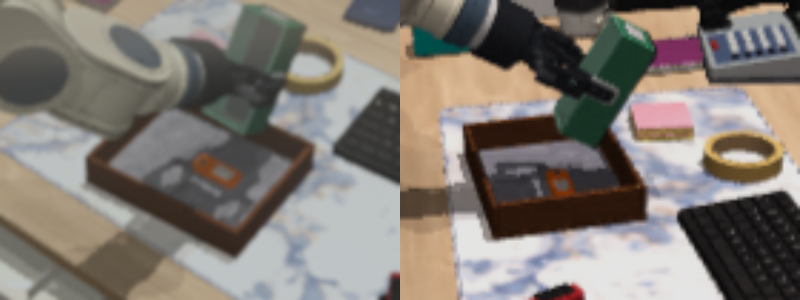

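The tag now lies in the tray, at (217,172) in the left panel and (560,182) in the right, roughly (0.535, -0.146). I'll raise the box, level it and take it back.

Call:
{"api": "arm_command", "payload": {"steps": [{"x":0.0,"y":0.0,"z":0.5,"wx":0.0,"wy":0.0,"wz":0.0},{"x":0.0,"y":0.0,"z":1.0,"wx":0.0,"wy":0.8,"wz":0.0},{"x":0.0,"y":0.0,"z":1.0,"wx":0.0,"wy":1.0,"wz":0.0},{"x":0.0,"y":0.0,"z":0.5,"wx":0.0,"wy":1.0,"wz":0.0},{"x":-0.2,"y":0.2,"z":0.0,"wx":0.0,"wy":1.0,"wz":0.0},{"x":-0.2,"y":0.5,"z":0.0,"wx":0.0,"wy":1.0,"wz":0.0},{"x":-0.2,"y":0.8,"z":0.0,"wx":0.0,"wy":1.0,"wz":0.0},{"x":-0.3,"y":0.9,"z":0.0,"wx":0.0,"wy":1.0,"wz":0.0},{"x":-0.3,"y":0.9,"z":0.0,"wx":0.0,"wy":1.0,"wz":0.0},{"x":-0.3,"y":0.9,"z":0.0,"wx":0.0,"wy":1.0,"wz":0.0}]}}

```text
time: 8.07
eef_pos: [0.5641, -0.0215, 0.2074]
tcp_rot: [[-0.903, 0.017, 0.429], [0.019, 1.0, -0.001], [-0.429, 0.008, -0.903]]
force: [1.0, -0.1, -3.0]
finger_gap: 0.0636
finger_force: 68.4
```

Call:
{"api": "arm_command", "payload": {"steps": [{"x":-0.3,"y":0.9,"z":0.0,"wx":0.0,"wy":1.0,"wz":0.0},{"x":-0.3,"y":0.9,"z":0.0,"wx":0.0,"wy":1.0,"wz":0.0},{"x":-0.3,"y":0.9,"z":0.0,"wx":0.0,"wy":1.0,"wz":0.0},{"x":-0.3,"y":0.9,"z":0.0,"wx":0.0,"wy":1.0,"wz":0.0},{"x":-0.3,"y":0.9,"z":0.0,"wx":0.0,"wy":1.0,"wz":0.0},{"x":-0.3,"y":0.9,"z":0.0,"wx":0.0,"wy":0.0,"wz":0.0},{"x":-0.2,"y":0.8,"z":0.0,"wx":0.0,"wy":0.0,"wz":0.0},{"x":-0.1,"y":0.4,"z":0.0,"wx":0.0,"wy":0.0,"wz":0.0},{"x":0.0,"y":0.1,"z":0.0,"wx":0.0,"wy":0.0,"wz":0.0},{"x":0.0,"y":0.0,"z":0.0,"wx":0.0,"wy":0.0,"wz":0.0}]}}

```text
time: 8.9
eef_pos: [0.5023, 0.1785, 0.2067]
tcp_rot: [[-0.995, 0.018, 0.098], [0.018, 1.0, -0.0], [-0.098, 0.002, -0.995]]
force: [-0.1, 1.1, -2.0]
finger_gap: 0.0635
finger_force: 68.5
```

Call:
{"api": "arm_command", "payload": {"steps": [{"x":0.0,"y":0.0,"z":-0.5,"wx":0.0,"wy":0.7,"wz":0.0},{"x":0.0,"y":0.0,"z":-1.0,"wx":0.0,"wy":0.7,"wz":0.0},{"x":0.0,"y":0.0,"z":-1.0,"wx":0.0,"wy":0.0,"wz":0.0},{"x":0.0,"y":0.0,"z":-1.0,"wx":0.0,"wy":0.0,"wz":0.0},{"x":0.0,"y":0.0,"z":-1.0,"wx":0.0,"wy":0.0,"wz":0.0},{"x":0.0,"y":0.0,"z":-0.6,"wx":0.0,"wy":0.0,"wz":0.0},{"x":0.0,"y":0.0,"z":-0.2,"wx":0.0,"wy":0.0,"wz":0.0},{"x":0.0,"y":0.0,"z":0.0,"wx":0.0,"wy":0.0,"wz":0.0}]}}

```text
time: 9.57
eef_pos: [0.5023, 0.1767, 0.0462]
tcp_rot: [[-1.0, 0.021, -0.002], [0.021, 1.0, -0.001], [0.002, -0.001, -1.0]]
force: [1.0, 0.1, -1.6]
finger_gap: 0.0633
finger_force: 68.4
```

Run:
```python
from h import *
q,e,f=grab('side')
save('i.png',cv2.resize(q[130:220,190:310],(800,600),interpolation=cv2.INTER_CUBIC))
```

```text
(no output)
```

View pics/i.png

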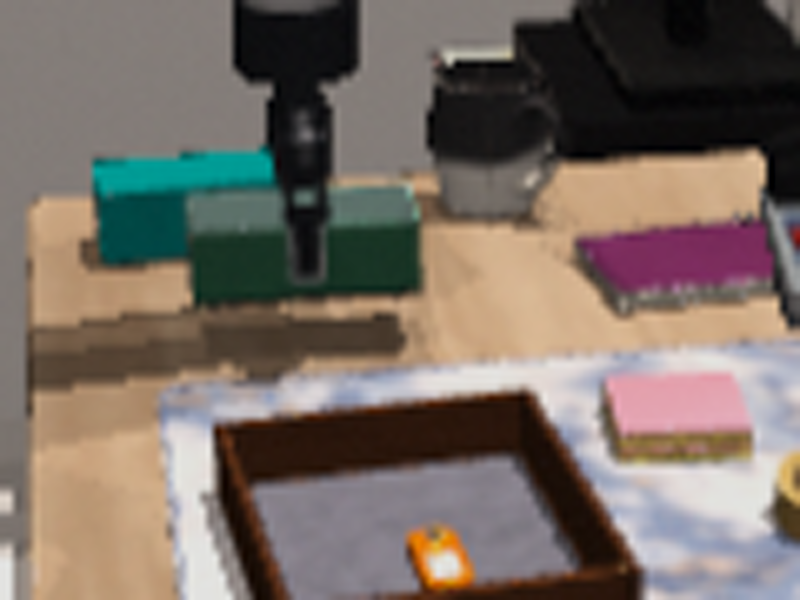

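The tag is in the tray at (440,555), and the box is held level at (305,245) above bare desk clear of the mat. Lowering gently.

Call:
{"api": "arm_command", "payload": {"steps": [{"x":0.0,"y":0.0,"z":-0.4,"wx":0.0,"wy":0.0,"wz":0.0},{"x":0.0,"y":0.0,"z":-0.4,"wx":0.0,"wy":0.0,"wz":0.0},{"x":0.0,"y":0.0,"z":-0.2,"wx":0.0,"wy":0.0,"wz":0.0},{"x":0.0,"y":0.0,"z":-0.1,"wx":0.0,"wy":0.0,"wz":0.0},{"x":0.0,"y":0.0,"z":-0.05,"wx":0.0,"wy":0.0,"wz":0.0},{"x":0.0,"y":0.0,"z":0.0,"wx":0.0,"wy":0.0,"wz":0.0},{"x":0.0,"y":0.0,"z":0.0,"wx":0.0,"wy":0.0,"wz":0.0}]}}

```text
time: 10.2
eef_pos: [0.5033, 0.1779, 0.0134]
tcp_rot: [[-1.0, 0.02, 0.001], [0.02, 1.0, -0.0], [-0.001, -0.0, -1.0]]
force: [-0.1, 0.3, -2.5]
finger_gap: 0.0634
finger_force: 68.4
```

Call:
{"api": "arm_command", "payload": {"steps": [{"x":0.0,"y":0.0,"z":-0.05,"wx":0.0,"wy":0.0,"wz":0.0},{"x":0.0,"y":0.0,"z":-0.05,"wx":0.0,"wy":0.0,"wz":0.0},{"x":0.0,"y":0.0,"z":0.0,"wx":0.0,"wy":0.0,"wz":0.0}]}}

```text
time: 10.45
eef_pos: [0.5033, 0.178, 0.0106]
tcp_rot: [[-1.0, 0.02, 0.002], [0.02, 1.0, -0.0], [-0.002, -0.0, -1.0]]
force: [-2.0, -0.6, 6.5]
finger_gap: 0.0636
finger_force: 69.2
```

Box in contact with the desk; release and rise.

Call:
{"api": "arm_command", "payload": {"steps": [{"x":0.0,"y":0.0,"z":0.0,"wx":0.0,"wy":0.0,"wz":0.0},{"x":0.0,"y":0.0,"z":0.0,"wx":0.0,"wy":0.0,"wz":0.0},{"x":0.0,"y":0.0,"z":0.0,"wx":0.0,"wy":0.0,"wz":0.0},{"x":0.0,"y":0.0,"z":0.0,"wx":0.0,"wy":0.0,"wz":0.0},{"x":0.0,"y":0.0,"z":0.0,"wx":0.0,"wy":0.0,"wz":0.0},{"x":0.0,"y":0.0,"z":0.0,"wx":0.0,"wy":0.0,"wz":0.0},{"x":0.0,"y":0.0,"z":0.0,"wx":0.0,"wy":0.0,"wz":0.0},{"x":0.0,"y":0.0,"z":0.1,"wx":0.0,"wy":0.0,"wz":0.0}], "grip": 1.0}}

```text
time: 11.12
eef_pos: [0.5025, 0.1778, 0.0123]
tcp_rot: [[-1.0, 0.02, -0.001], [0.02, 1.0, -0.0], [0.001, -0.0, -1.0]]
force: [-0.3, -0.1, -0.7]
finger_gap: 0.0853
finger_force: 0.0
```

Call:
{"api": "arm_command", "payload": {"steps": [{"x":0.0,"y":0.0,"z":0.3,"wx":0.0,"wy":0.0,"wz":0.0},{"x":0.0,"y":0.0,"z":0.6,"wx":0.0,"wy":0.0,"wz":0.0},{"x":0.0,"y":0.0,"z":1.0,"wx":0.0,"wy":0.0,"wz":0.0},{"x":0.0,"y":0.0,"z":1.0,"wx":0.0,"wy":0.0,"wz":0.0},{"x":0.0,"y":0.0,"z":1.0,"wx":0.0,"wy":0.0,"wz":0.0},{"x":0.0,"y":0.0,"z":1.0,"wx":0.0,"wy":0.0,"wz":0.0},{"x":0.0,"y":0.0,"z":1.0,"wx":0.0,"wy":0.0,"wz":0.0},{"x":0.0,"y":0.0,"z":0.3,"wx":0.0,"wy":0.0,"wz":0.0},{"x":0.0,"y":0.0,"z":0.0,"wx":0.0,"wy":0.0,"wz":0.0},{"x":0.0,"y":0.0,"z":0.0,"wx":0.0,"wy":0.0,"wz":0.0}]}}

```text
time: 11.95
eef_pos: [0.5027, 0.1779, 0.1987]
tcp_rot: [[-1.0, 0.02, 0.001], [0.02, 1.0, -0.0], [-0.001, -0.0, -1.0]]
force: [0.6, 0.4, 0.5]
finger_gap: 0.0854
finger_force: 0.0
```

Run:
```python
from h import *
p,d,c=grab('scene');q,e,f=grab('side')
save('j.png',np.hstack([cv2.resize(p[110:290,110:350],(400,300)),cv2.resize(q[140:260,190:350],(400,300))]))
```

```text
(no output)
```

View pics/j.png

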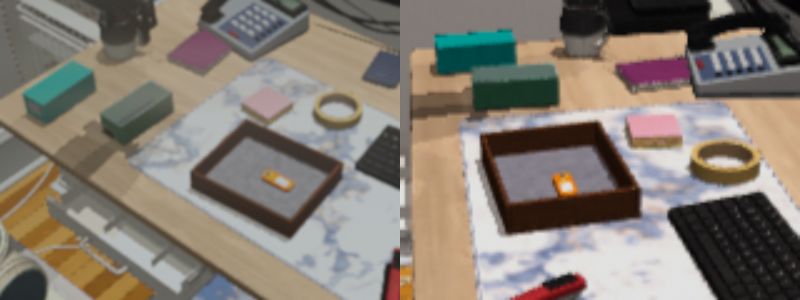

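The tag is in the tray, at (278,181) in the left panel and (565,184) in the right. The box stands on its feet at (137,110), the gripper is clear, and the bystanders haven't moved. Handing in.

```bash
python3 -c "
from bench import ctrl;print(ctrl.sign_off())"
```

```text
the job is handed in; nothing more can be done
None
```

The orange tag was shaken out of the green box straight into the tray. The box is back on its feet on the bare desk beside the tray, the mug, stapler and sticky notes were left where they were, and the job was handed in at about 12 s of the 54 s allowed.

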